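# Shim the rocking tray stand

## Task

The white tray's stand rocks because its near right foot does not reach the table. Slide the flat shim under that foot until it is home against the low steel stop, then slide the tapered shim in on top of it, thin end first and square to the stop, gently and only until the foot bears firmly on it and the stand no longer rocks: tight at a push of about 8 N, not jacked up. Leave both shims in place, do not lean on the tray, and leave everything else where it is.

Things in the scene. Friction and masses are not known exactly. Their poses are not given: they have to be found in the camera images.
- stand: Fixed part of the tray stand: black rubber pads under the three good feet, and a low steel stop on the table. Origin on the table top exactly under the axis of the short foot (near right seen from the robot). x is level and points the way the shims go in, from the robot's side under the foot; y left, z up. Good feet at (150, 0), (0, 150) and (150, 150) mm.
- stop_face (a point): Middle of the near face of the low steel stop (50 mm wide, 7 mm high), 3.5 mm above the table; in the stand's frame at x = +30 mm, y = 0. The face is square to the stand's x.
- foot_spot (a point): Point on the table under the axis of the short foot, a round flat steel disc 24 mm across. The foot's underside hangs 14 to 19 mm above the table, differently each time, and no reading tells how high. The foot gives about 1 mm for each 6 N up or down, springing back, as the tray rocks on its rubber pads. Same place and axes as the stand's origin.
- tray: Rocking part: shallow white tray (about 120 x 200 mm, rim 81 mm up) on two wooden bearers along x at y = 0 and 150 mm (30 mm wide, undersides 36 mm, tops 54 mm up, near ends at x = -18 mm); the tray's near edge is at x = 22 mm, the short foot under the near end of the y = 0 bearer. Its frame is the stand's while level; it rocks about the line from (150, 0) to (0, 150) mm.
- packer: Flat shim: a plain loose wooden slip 110 (x) x 40 (y) x 10 (z) mm, about 50 g; origin at the centre of its underside, x along its length, z up. Either end may go first. Home: flat on the table under the short foot, square to the stop with its end against it (origin then at x = -25 mm, y = 0 of the stand).
- wedge: Tapered shim: loose wooden wedge 26 mm wide, about 60 g, with a grip block (28 x 26 x 32 mm high) at its thick end. Origin on the flat underside below the block's centre; x points to the thin end, z up. It tapers evenly from 13 mm thick at x = 14 mm to 2 mm at the tip, x = 124 mm. It lies flat on the flat shim, slope up under the foot. The stand's x and its x then agree.
- wedge_tip (a point): Lower edge of the tapered shim's thin end. Friction of the shims is about 0.6, so the push that drives the tapered shim is about 1.3 times the load the foot puts on it; it stays where it is left. Tight means that the foot bears on it with 2.5 to 9 N.
- bottle_a: A red dropper bottle, 31 mm across, about 90 mm tall, a loose bystander; origin at the centre of its underside, z up
- bottle_b: A white dropper bottle, 31 mm across, about 90 mm tall, a loose bystander; origin at the centre of its underside, z up
- tube: A paint tube lying flat, 89 x 34 x 22 mm, a loose bystander; origin at the centre of its underside
Things that resemble listed ones, but are neither listed nor needed, are in the scene too. Leave any purple look-alike of the wedge alone. Several things look just like the packer: the one meant starts nearest to the robot's base.

How it is judged:
By the outcome, as a careful person would: the job done as asked, in the order asked, and still so for the second after the job is handed in, with the robot touching nothing.
It also fails if it takes over 72 s, if anything falls off the work surface, if the arm or the gripper's body presses on something with over 40 N, if the wrist force passes 120 N, or if a joint passes its speed limit or range.

## Robot

A 6-joint arm with a two-finger parallel gripper is mounted at the origin on the work surface; the furniture and walls round the work are solid. World frame = base frame: x ahead of the robot, y to its left, z up, the work surface at z = 0. Lengths are in m, angles in rad, forces in N, time in s.
With the tool pointing down it reaches from about 0.25 to 0.775 m from the base axis. Payload 4 kg.
Tool frame: the origin (TCP) lies between the finger pads; the fingertips stand 14 mm ahead of it and the grasp point (between the pads) lies 5 mm behind it (tip_reach is the distance from the TCP to the fingertips, in m); z points along the fingers, y is the line along which they close (so a half turn about z gives the same grasp; the last joint's range is limited). The gripper opens to 94 mm and grips with 3 to 60 N. Pads are 16 mm wide; open, the fingers measure 119 mm over their backs; the gripper's body (75 mm by 177 mm) begins 78 mm behind the grasp point.
Start: joints at [-1.435, 0.087, 1.371, -0, 1.684, -0.103], TCP at [0.13, -0.534, 0.22] pointing down, gripper open.
Joint ranges: [-3.1, 3.1], [-0.76, 2.03], [0.27, 2.55], [-1.08, 4.22], [0.17, 2.65], [-2.57, 2.57]. Speed limits (rad/s): [2.79, 2.79, 3.14, 3.14, 3.14, 3.14].

## Interface

Orientations are given as [roll, pitch, yaw] about the fixed x, y, z axes, in that order (R = Rz(yaw) Ry(pitch) Rx(roll)).
In Python, from bench import * gives the robot as it stands. The module is installed in compiled form; this text tells all that it offers.
- The arm moves only by the tool servo_tool, never from a script. Its argument "targets" is a list of rows, each a list of 4 numbers: the shift along the tool's x, y, z in cm, then the turn about the tool's z in degrees. A call has 1 to 8 rows; each row is the pose to reach, as a shift and turn from the pose commanded when the call began, along the tool's axes at that moment; what a row does not reach only later rows make up. A row lasts 1/8 s, in which the tool goes at most 62.5 mm and 10.7 degrees, less where a joint would pass 70% of its speed; a pose out of reach is approached as far as the arm can. A call with a gripper value outside its range is refused whole. "claw" is the closure in counts, from 0 (fully open) to 255 (shut), set as the call begins (left out, the last holds). The fingers move at their own pace and stop on an object; the grip force is fixed at half the most. Time passes only in rows, so rows that repeat a pose let the fingers close. It gives the time, the measured TCP pose, the force, the opening and the grip force at its end, in the units of the state.
- get_obs(): the state, without advancing time (a new reading comes with each control period).
- snapshot(name): name is "side" or "top"; returns the picture (400x640x3 uint8, blue, green, red); there is no depth.
- camera_model(name): a dict with "camera_matrix" (3x3 intrinsics, pixels), "camera_from_world" (4x4, takes a point from world to camera coordinates). Camera axes: x right, y up, looking along -z (the intrinsics and any distortion apply to the point x, -y, -z); pixel columns grow to the right and rows downward; lengths in m; the calibration is good to about 2 mm. A picture is of the moment at which its call begins. camera_model takes no time and is no camera call.
- close_job(): hands the job in; it is judged then, once.
The state is a dict: "time": time; "joint_positions": joint angles; "qvel": joint speeds; "joint_torque": joint torques, N m; "tool_pos": TCP position; "ee_rot": TCP orientation; "wrist_force": force on the tool from outside, world axes, zero at the start; "wrist_torque": the same for the moment, N m; "width": finger opening in m; "finger_force": force on a finger pad.
Only numpy, scipy, OpenCV 4.12 (cv2) and the standard library are available. Lean on these libraries where they do the work, as an engineer would, in place of code of your own. Each camera call takes 0.05 s, during which the arm holds its last target. There are 200 camera calls.

## Working session

There is one attempt and no reset: what is moved stays moved. The work goes in short steps, Python scripts to look and compute and a tool call to move; the robot and the scene stay as the last step left them, time stands still between calls to the robot, and variables do not carry over. Pictures are saved under pics/ and viewed, at most 11 in all, crops included, and the job is handed in when it is done.

Besides the shell and the picture viewer there is one more tool, called after ">>>" as name([rows], argument=value, ...), one row to a line, values as JSON. servo_tool: Moves the arm, as the interface text tells. Its arguments: {"type":"object","properties":{"targets":{"type":"array"},"claw":{"type":"number"}},"required":["targets"]}

```bash
mkdir -p pics; cat > h.py <<'E'
from bench import *
import numpy as np, cv2
def ray(cam,u,v):
    m=camera_model(cam);K=np.array(m["camera_matrix"]);T=np.array(m["camera_from_world"])
    p=np.linalg.inv(K)@[u,v,1.]; d=np.array([p[0],-p[1],-p[2]])
    R=T[:3,:3]; return -R.T@T[:3,3], R.T@d
def onz(cam,u,v,z):
    o,d=ray(cam,u,v); return o+d*(z-o[2])/d[2]
def proj(cam,P):
    m=camera_model(cam);K=np.array(m["camera_matrix"]);T=np.array(m["camera_from_world"])
    q=T[:3,:3]@np.asarray(P)+T[:3,3]; p=K@[q[0],-q[1],-q[2]]; return p[:2]/p[2]
E
python3 - <<'E'
from h import *
for n in("top","side"):
    cv2.imwrite(f"pics/{n}0.png",snapshot(n)); m=camera_model(n); print(n,m); print(ray(n,320,200))
print(get_obs())
E
```

```text
top {'camera_matrix': array([[430.40621103,   0.        , 321.79635686],
       [  0.        , 430.40621103, 197.25036916],
       [  0.        ,   0.        ,   1.        ]]), 'camera_from_world': array([[-0.0212595 , -0.99968225, -0.01354377, -0.01186122],
       [ 0.99647704, -0.02228671,  0.0808505 , -0.49926205],
       [-0.08112666, -0.01177722,  0.99663422, -1.09854543],
       [ 0.        ,  0.        ,  0.        ,  1.        ]])}
(array([ 0.40812969, -0.03592216,  1.13505291]), array([ 0.07484944,  0.0160919 , -0.9970942 ]))
side {'camera_matrix': array([[371.16435679,   0.        , 315.49450827],
       [  0.        , 371.16435679, 201.71002178],
       [  0.        ,   0.        ,   1.        ]]), 'camera_from_world': array([[ 0.98637453, -0.16375135, -0.01583577, -0.50858979],
       [ 0.10090777,  0.52617349,  0.84436904, -0.06662879],
       [-0.12993421, -0.83446207,  0.53552792, -1.07727345],
       [ 0.        ,  0.        ,  0.        ,  1.        ]])}
(array([ 0.3684087 , -0.9471678 ,  0.62511538]), array([ 0.14237252,  0.8348985 , -0.53182998]))
{'time': 0.1, 'joint_positions': array([-1.43510330e+00,  8.78696112e-02,  1.37206122e+00, -1.48672095e-05,
        1.68360314e+00, -1.03114522e-01]), 'qvel': array([ 0.00035396, -0.00352575, -0.00338205, -0.00155351, -0.00094011,
       -0.00164963]), 'joint_torque': array([ 1.87084559e-03, -3.41253698e+01, -3.03301442e+01,  7.20399013e-02,
        3.04524705e-02, -9.06377795e-05]), 'tool_pos': array([ 0.13002019, -0.53394142,  0.21844873]), 'ee_rot': array([-3.13966012e+00, -1.85126502e-04,  2.38805714e-01]), 'wrist_force': array([ 0.1589778 , -0.99643605,  0.31288592]), 'wrist_torque': array([ 0.03338541,  0.01906073, -0.02139893]), 'finger_force': 0.0, 'width': 0.09411170087158657}
```

View pics/top0.png

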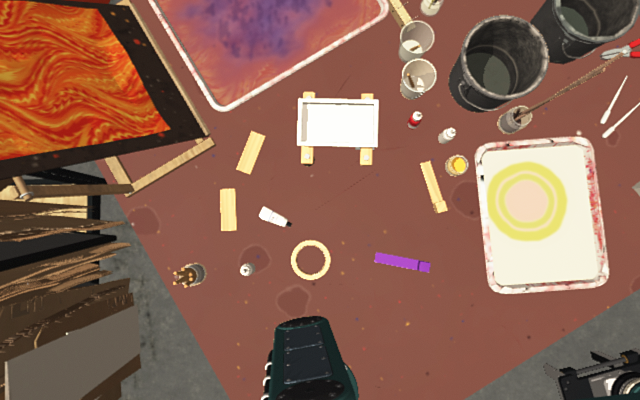

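View pics/side0.png

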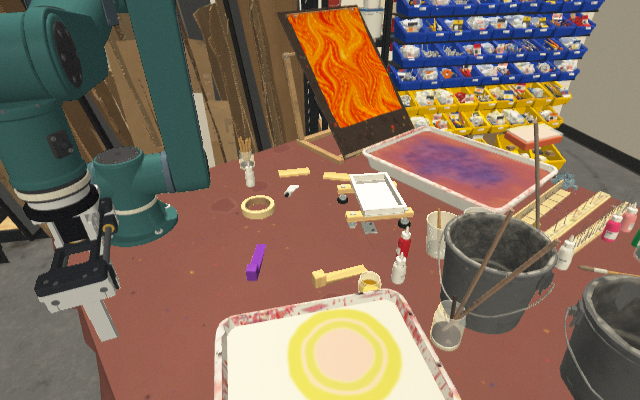

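```bash
python3 - <<'E'
from h import *
t=cv2.imread("pics/top0.png")
hsv=cv2.cvtColor(t,cv2.COLOR_BGR2HSV)
print(hsv[209,228],hsv[190,432],hsv[157,366],hsv[152,250],hsv[250,440])
m=cv2.inRange(hsv,(12,50,140),(30,200,255))
cs,_=cv2.findContours(m,0,cv2.CHAIN_APPROX_NONE)
for c in cs:
    if cv2.contourArea(c)<60: continue
    r=cv2.minAreaRect(c); 
    if not(200<r[0][0]<480 and 80<r[0][1]<300): continue
    b=cv2.boxPoints(r)
    P=[onz("top",*p,.01 )[:2] for p in b]; 
    print(np.round(r[0],1),np.round(r[1],1),round(r[2],1),"ctr",np.round(onz("top",*r[0],.01),3),"dist",np.hypot(*np.mean(P,0)).round(3)); print(np.round(P,3).tolist())
w=cv2.inRange(hsv,(0,0,190),(180,60,255));cs,_=cv2.findContours(w,0,cv2.CHAIN_APPROX_NONE)
for c in cs:
    r=cv2.minAreaRect(c)
    if 200<r[0][0]<460 and 80<r[0][1]<300 and cv2.contourArea(c)>40: print("white",r,np.round([onz("top",*p,.081)[:2] for p in cv2.boxPoints(r)],3).tolist())
s=cv2.imread("pics/side0.png")
a=cv2.resize(t[90:240,200:480],None,fx=2.85,fy=2.85,interpolation=2)
b=cv2.resize(s[155:295,240:440],None,fx=2.1,fy=2.1,interpolation=2)
o=np.zeros((600,800,3),np.uint8);a=a[:300] if 0 else cv2.resize(t[90:235,200:480],(580,300),interpolation=2);o[:300,:580]=a;o[300:594,:420]=b
cv2.imwrite("pics/crop1.png",o)
E
```

```text
[ 25  88 254] [ 24  86 254] [ 26   7 245] [ 24  96 253] [  6 123 139]
[310.5 259. ] [39. 40.] 0.0 ctr [0.34 0.01 0.01] dist 0.34
[[0.289, 0.061], [0.392, 0.06], [0.39, -0.042], [0.287, -0.039]]
[228. 209.] [42. 16.] 90.0 ctr [0.474 0.224 0.01 ] dist 0.525
[[0.53, 0.245], [0.529, 0.203], [0.419, 0.203], [0.42, 0.245]]
[433.1 186.3] [53.8 13.3] 71.6 ctr [ 0.522 -0.315  0.01 ] dist 0.61
[[0.585, -0.278], [0.595, -0.312], [0.46, -0.351], [0.45, -0.317]]
[456.3 165.3] [20.5 22.6] 45.0 ctr [ 0.576 -0.378  0.01 ] dist 0.689
[[0.575, -0.338], [0.617, -0.381], [0.577, -0.418], [0.536, -0.374]]
[366. 156.] [18. 12.] 90.0 ctr [ 0.606 -0.142  0.01 ] dist 0.623
[[0.631, -0.126], [0.63, -0.158], [0.582, -0.157], [0.583, -0.125]]
[307.  154.5] [17. 12.] 90.0 ctr [0.614 0.014 0.01 ] dist 0.614
[[0.637, 0.03], [0.636, -0.002], [0.591, -0.001], [0.592, 0.03]]
[250.4 152.2] [15.8 42.3] 21.8 ctr [0.624 0.164 0.01 ] dist 0.645
[[0.58, 0.205], [0.685, 0.162], [0.668, 0.123], [0.564, 0.166]]
white ((307.7099914550781, 275.0299987792969), (24.324474334716797, 7.212490081787109), 8.130102157592773) [[0.302, 
[... 225 characters left out ...]
62]]
white ((304.6974182128906, 251.03627014160156), (18.053905487060547, 36.87424850463867), 55.40770721435547) [[0.357, 0.071], [0.406, -0.004], [0.37, -0.029], [0.321, 0.046]]
white ((272.7000427246094, 217.6000213623047), (28.621667861938477, 12.074767112731934), 26.56505012512207) [[0.45, 0.136], [0.476, 0.122], [0.443, 0.06], [0.417, 0.074]]
white ((446.40386962890625, 134.0192413330078), (11.178620338439941, 16.86598777770996), 78.69007110595703) [[0.654, -0.313], [0.662, -0.354], [0.634, -0.358], [0.627, -0.317]]
white ((337.4096374511719, 121.23983001708984), (80.74663543701172, 49.527130126953125), 0.9877604246139526) [[0.625, 0.036], [0.75, 0.032], [0.742, -0.17], [0.616, -0.164]]
```

View pics/crop1.png

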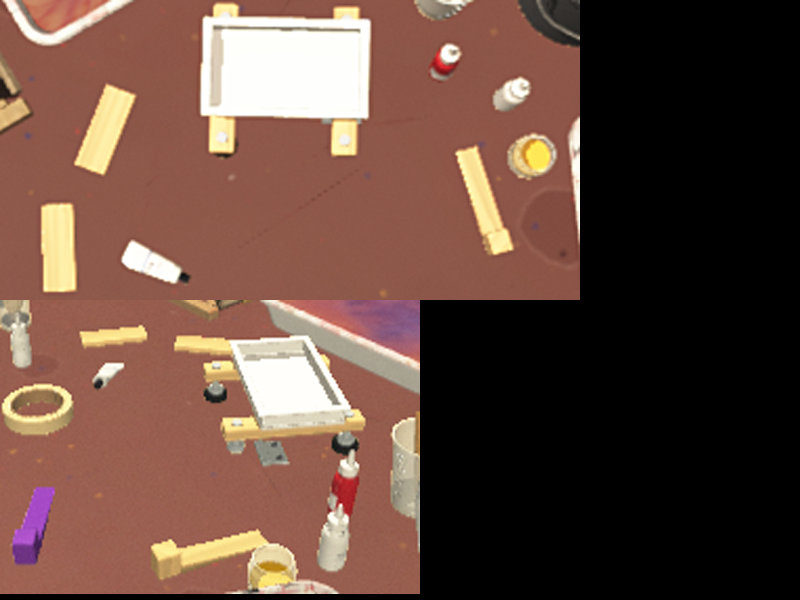

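Top view: two packer look-alikes, (228,209) at 0.525 m from the base and (250,152) at 0.645 m. The nearer one, (228,209), is the packer. The real wedge is the wood one, with its block at about (438,207) and tip at about (427,162); the purple one at (403,262) stays put. The stand's short foot is under the bearer end at about (366,160).

```bash
cat >> h.py <<'E'
def move(P,yaw):
    "tool shift (cm) and turn (deg) from measured pose to world P, yaw(deg)"
    o=get_obs();y=o["ee_rot"][2];c,s=np.cos(y),np.sin(y);d=np.asarray(P)-o["tool_pos"]
    t=(np.degrees(y)-yaw+180)%360-180
    return np.round([100*(c*d[0]+s*d[1]),100*(s*d[0]-c*d[1]),-100*d[2],t],2).tolist()
def edge(pts):
    vx,vy,x,y=cv2.fitLine(np.float32(pts),cv2.DIST_HUBER,0,.01,.01).ravel(); return np.array([x,y]),np.degrees(np.arctan2(vy,vx))
E
python3 - <<'E'
from h import *
t=cv2.imread("pics/top0.png");hsv=cv2.cvtColor(t,cv2.COLOR_BGR2HSV)
w=cv2.inRange(hsv[85:160,285:395],(0,0,175),(180,50,255))
c=max(cv2.findContours(w,0,cv2.CHAIN_APPROX_NONE)[0],key=cv2.contourArea)[:,0]+[285,85]
P=np.array([onz("top",*(p),.081)[:2] for p in c])
cx=P.mean(0);q=P-cx
n=(q[:,0]<-.05)&(abs(q[:,1])<.085);f=(q[:,0]>.05)&(abs(q[:,1])<.085);l=(q[:,1]>.09)&(abs(q[:,0])<.045);r=(q[:,1]<-.09)&(abs(q[:,0])<.045)
for nm,k in zip("nflr",(n,f,l,r)): print(nm,k.sum(),edge(P[k]))
# bearers subpixel
m=cv2.inRange(hsv,(12,20,150),(32,200,255))
for nm,(x0,x1) in dict(L=(297,318),R=(354,379)).items():
    for rows in((150,162),):
        g=t[:,:,1].astype(float)
        cols=[]
        for y in range(152,160):
            z=g[y,x0:x1];d=np.diff(z);a=d.argmax();b=d.argmin();cols.append((x0+a+.5,x0+b+.5))
        e=[]
        for x in range(int(np.mean(cols,0)[0])+3,int(np.mean(cols,0)[1])-2):
            z=g[155:175,x];k=np.where(z<125)[0][0];e.append(155+k-1+(z[k-1]-125)/(z[k-1]-z[k]))
        cm=np.mean(cols,0);print(nm,cm,np.round(e,1),"end@.054",onz("top",cm.mean(),np.median(e),.054),"end@.036",onz("top",cm.mean(),np.median(e),.036))
print("pk approach",move([.440,.224,.10],0))
E
```

```text
n 69 (array([ 0.62174577, -0.06758376], dtype=float32), np.float32(87.34274))
f 69 (array([ 0.74122053, -0.05700467], dtype=float32), np.float32(86.95448))
l 35 (array([0.68108356, 0.03316763], dtype=float32), np.float32(-3.3243954))
r 35 (array([ 0.67641515, -0.16472504], dtype=float32), np.float32(-1.8115417))
L [300.5 312.5] [163.4 163.3 163.3 163.3 163.3 163.4 163.4] end@.054 [0.58329023 0.0138278  0.054     ] end@.036 [0.58620673 0.01465616 0.036     ]
R [359.5 371.5] [164.9 164.8 164.8 164.8 164.8 164.8 164.7] end@.054 [ 0.57613587 -0.13554999  0.054     ] end@.036 [ 0.57893325 -0.13720884  0.036     ]
pk approach [48.05, -66.31, 11.84, 13.68]
```

>>> servo_tool([
  [48,-66.3,0,13.7],
  [48,-66.3,0,13.7],
  [48,-66.3,0,13.7],
  [48,-66.3,0,13.7],
  [48,-66.3,0,13.7],
  [48,-66.3,0,13.7],
  [48,-66.3,0,13.7],
  [48,-66.3,0,13.7],
], claw=60)

```text
time: 1.1
tool_pos: [0.3193, -0.0696, 0.2193]
ee_rot: [3.141, -0.001, -0.001]
wrist_force: [1.2, -0.8, -0.3]
width: 0.0721
finger_force: 0.0
```

```bash
python3 -c "
from h import *
o=get_obs();print(o['tool_pos'],o['ee_rot'],o['width'],o['time']);print(move([.440,.224,.22],0))"
```

```text
[ 0.31930159 -0.0696372   0.21930432] [ 3.14113266e+00 -9.06365097e-04 -1.08250557e-03] 0.0720655354911643 1.1
[12.04, -29.38, -0.07, -0.06]
```

>>> servo_tool([
  [12,-29.4,0,0],
  [12,-29.4,0,0],
  [12,-29.4,0,0],
  [12,-29.4,0,0],
  [12,-29.4,0,0],
  [12,-29.4,6,0],
  [12,-29.4,12,0],
  [12,-29.4,14,0],
])

```text
time: 2.1
tool_pos: [0.4357, 0.2215, 0.074]
ee_rot: [3.138, 0.009, 0.0]
wrist_force: [-0.2, 0.7, 1.0]
width: 0.0717
finger_force: 0.0
```

```bash
python3 -c "
from h import *
o=get_obs();print(o['tool_pos'],o['ee_rot'],o['width'],o['time']);
t=snapshot('top');s=snapshot('side')
print(move([.440,.224,.017],0))
c=np.hstack([cv2.resize(t[160:260,190:290],(400,400)),cv2.resize(s[120:220,240:340],(400,400))]);cv2.imwrite('pics/p2.png',c)"
```

```text
[0.43570099 0.22148942 0.07395627] [3.13803774e+00 9.18888783e-03 4.89958005e-04] 0.07173502479337553 2.1
[0.36, -0.25, 5.84, -0.01]
```

View pics/p2.png

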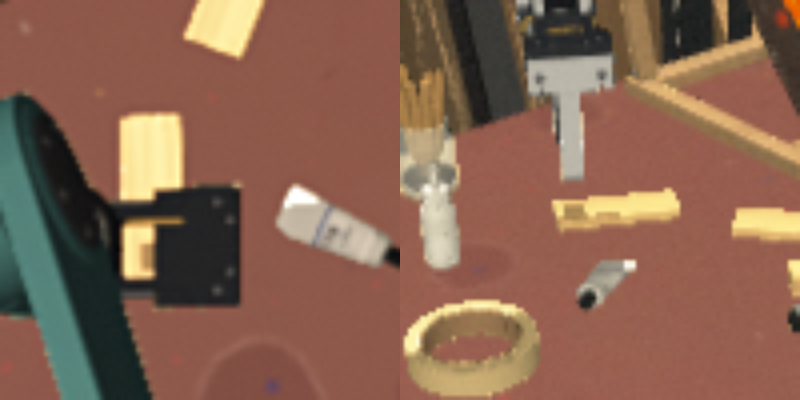

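Top crop: the gripper straddles the near part of the right packer. Side crop: the fingers are above its near end and clear of the paint tube.

>>> servo_tool([
  [0.2,-0.1,2,0],
  [0.2,-0.1,4,0],
  [0.2,-0.1,4.8,0],
  [0.2,-0.1,4.8,0],
  [0.2,-0.1,4.8,0],
])

```text
time: 2.82
tool_pos: [0.4422, 0.2237, 0.0327]
ee_rot: [-3.141, -0.002, -0.0]
wrist_force: [0.3, -0.7, 0.7]
width: 0.0714
finger_force: 0.0
```

```bash
python3 -c "
from h import *
print(move([.440,.224,.017],0))"
```

```text
[-0.22, -0.03, 1.57, -0.02]
```

>>> servo_tool([
  [-0.2,0,1.0,0],
  [-0.2,0,1.6,0],
  [-0.2,0,1.6,0],
])

```text
time: 3.2
tool_pos: [0.4389, 0.2233, 0.0149]
ee_rot: [3.141, 0.001, -0.0]
wrist_force: [-0.1, -0.3, -0.0]
width: 0.0717
finger_force: 0.0
```

>>> servo_tool([
  [0,0,0,0],
  [0,0,0,0],
  [0,0,0,0],
  [0,0,0,0],
  [0,0,0,0],
  [0,0,0,0],
], claw=170)

```text
time: 3.95
tool_pos: [0.4393, 0.2234, 0.0155]
ee_rot: [3.142, -0.0, -0.0]
wrist_force: [0.6, 0.2, 1.1]
width: 0.0401
finger_force: 29.8
```

>>> servo_tool([
  [0,0,-3,0],
  [0,0,-7,0],
  [1,5,-8,0],
  [2,11,-8,1],
  [3,17,-8,2.75],
  [3.9,23,-8,2.75],
  [3.9,29,-8,2.75],
  [3.9,35.5,-8,2.75],
])

```text
time: 4.95
tool_pos: [0.4778, -0.1309, 0.0954]
ee_rot: [-3.141, -0.0, -0.048]
wrist_force: [0.7, -0.2, -0.3]
width: 0.0399
finger_force: 29.8
```

>>> servo_tool([
  [0,0,0,0],
  [0,0,0,0],
  [0,0,0,0],
])

```text
time: 5.32
tool_pos: [0.4781, -0.1276, 0.0953]
ee_rot: [-3.141, 0.0, -0.046]
wrist_force: [-0.6, 0.4, -0.6]
width: 0.04
finger_force: 29.8
```

```bash
python3 - <<'E'
from h import *
S=np.array([.5955,-.137]);a=np.radians(-2.75);ex=np.array([np.cos(a),np.sin(a)])
o=get_obs();print(o['tool_pos'],np.degrees(o['ee_rot']),o['width'],o['wrist_force'])
print(move([*(S-.117*ex),.0155],-2.75))
t=snapshot('top');s=snapshot('side')
c=np.hstack([cv2.resize(t[110:230,300:420],(400,400)),cv2.resize(s[150:270,280:400],(400,400))]);cv2.imwrite('pics/p3.png',c)
E
```

```text
[ 0.47812154 -0.12760439  0.09528609] [-1.79971771e+02  2.26163541e-02 -2.64678350e+00] 0.0399981072968863 [-0.60420041  0.37585551 -0.59342161]
[0.07, 0.38, 7.98, 0.1]
```

View pics/p3.png

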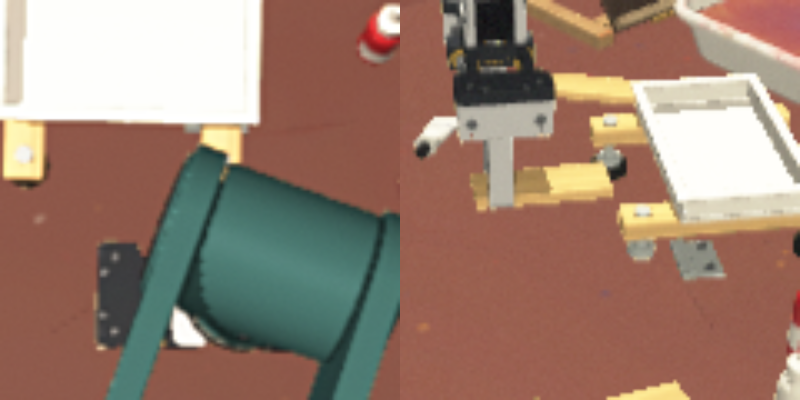

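The side crop shows the packer gripped level in front of the short foot at about (640,248) in the crop, with the steel stop behind it. The top view is hidden by the arm.

>>> servo_tool([
  [0,0.4,3,0.1],
  [0,0.4,6,0.1],
  [0,0.4,7.4,0.1],
  [0,0.4,7.9,0.1],
  [0,0.4,7.9,0.1],
  [0,0.4,7.9,0.1],
])

```text
time: 6.18
tool_pos: [0.4789, -0.1334, 0.0177]
ee_rot: [3.141, -0.002, -0.05]
wrist_force: [1.0, 0.9, -1.2]
width: 0.0396
finger_force: 29.8
```

```bash
python3 - <<'E'
from h import *
S=np.array([.5955,-.137]);a=np.radians(-2.75);ex=np.array([np.cos(a),np.sin(a)]);ey=np.array([-ex[1],ex[0]])
o=get_obs();d=o['tool_pos'][:2]-S;print(o['tool_pos'],np.degrees(o['ee_rot']),o['wrist_force'],"stand xy",d@ex*1e3,d@ey*1e3)
s=snapshot('side')
x0,y0=300,185;k=8
c=cv2.resize(s[y0:y0+75,x0:x0+100],None,fx=k,fy=k,interpolation=2)
def mk(x,y,z,col):
    p=proj('side',[*(S+x/1e3*ex+y/1e3*ey),z/1e3]);q=((p-[x0,y0]+.5)*k).astype(int);cv2.circle(c,tuple(map(int,q)),4,col,-1)
for y in(-12,12):mk(0,y,17,(0,0,255))
for x in(-12,12):mk(x,0,17,(255,0,0))
for y in(-25,25):mk(30,y,7,(0,255,0))
for y in(-15,15):mk(-18,y,36,(255,0,255))
for y in(-20,20):mk(d@ex*1e3+90,y,10,(255,255,0))
cv2.imwrite('pics/p4.png',c)
E
```

```text
[ 0.47894479 -0.13340856  0.01770989] [ 1.79950872e+02 -1.31969549e-01 -2.85986317e+00] [ 0.97296909  0.92516694 -1.16676871] stand xy -116.59329726160875 -2.0048010002389804
```

View pics/p4.png

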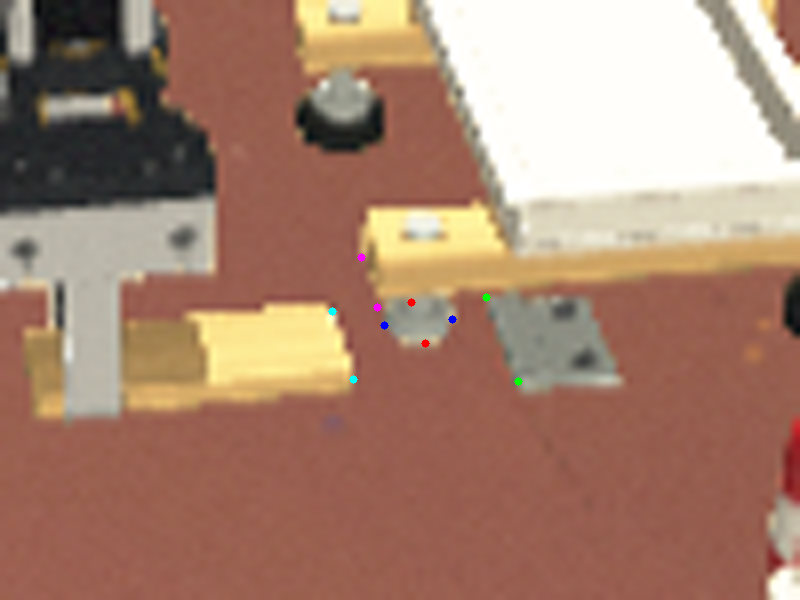

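The packer's end is in front of the foot. The predicted foot and stop points fall on the real ones to within about 1 mm, so the stand pose is good. Sliding in.

>>> servo_tool([
  [1,-0.1,0.1,-0.1],
  [2,-0.1,0.1,-0.1],
  [3,-0.1,0.1,-0.1],
  [4,-0.1,0.1,-0.1],
  [4.8,-0.1,0.1,-0.1],
  [5.2,-0.1,0.1,-0.1],
  [5.2,-0.1,0.1,-0.1],
  [5.2,-0.1,0.1,-0.1],
])

```text
time: 7.22
tool_pos: [0.5301, -0.1347, 0.0155]
ee_rot: [3.141, -0.001, -0.048]
wrist_force: [0.6, 1.0, -0.7]
width: 0.0396
finger_force: 29.8
```

>>> servo_tool([
  [0.1,0,0,0],
  [0.2,0,0,0],
  [0.3,0,0,0],
  [0.35,0,0,0],
  [0.4,0,0,0],
  [0.4,0,0,0],
])

```text
time: 7.98
tool_pos: [0.534, -0.1349, 0.0155]
ee_rot: [3.141, -0.0, -0.048]
wrist_force: [-2.1, 0.2, 2.3]
width: 0.0397
finger_force: 29.8
```

>>> servo_tool([
  [0.05,0,0,0],
  [0.1,0,0,0],
  [0.15,0,0,0],
  [0.2,0,0,0],
  [0.2,0,0,0],
  [0.2,0,0,0],
])

```text
time: 8.72
tool_pos: [0.5352, -0.135, 0.0155]
ee_rot: [3.142, 0.002, -0.048]
wrist_force: [-4.5, 0.8, 5.2]
width: 0.0399
finger_force: 29.8
```

>>> servo_tool([
  [0.05,0,0,0],
  [0.1,0,0,0],
  [0.15,0,0,0],
  [0.2,0,0,0],
  [0.2,0,0,0],
  [0.2,0,0,0],
])

```text
time: 9.48
tool_pos: [0.5354, -0.135, 0.0155]
ee_rot: [-3.141, 0.006, -0.048]
wrist_force: [-8.9, -0.6, 9.0]
width: 0.0392
finger_force: 29.8
```

>>> servo_tool([
  [-0.1,0,0,0],
  [-0.1,0,0,0],
])

```text
time: 9.72
tool_pos: [0.5353, -0.1349, 0.0155]
ee_rot: [-3.141, 0.004, -0.048]
wrist_force: [-7.2, 0.2, 6.4]
width: 0.0395
finger_force: 29.8
```

>>> servo_tool([
  [0,0,0,0],
  [0,0,0,0],
  [0,0,0,0],
  [0,0,-3,0],
  [0,0,-8,0],
  [-5,0,-12,0],
  [-7,0,-12,0],
  [-7,0,-12,0],
], claw=60)

```text
time: 10.72
tool_pos: [0.4668, -0.1317, 0.1363]
ee_rot: [3.141, -0.002, -0.049]
wrist_force: [-0.4, -0.2, 0.0]
width: 0.0718
finger_force: 0.0
```

```bash
python3 - <<'E'
from h import *
S=np.array([.5965,-.1375]);a=np.radians(-2.75);ex=np.array([np.cos(a),np.sin(a)]);ey=np.array([-ex[1],ex[0]])
o=get_obs();print(o['tool_pos'],np.degrees(o['ee_rot']),o['wrist_force'],o['width'])
s=snapshot('side');x0,y0=300,185;k=8
t=snapshot('top')
c=cv2.resize(s[y0:y0+75,x0:x0+75],None,fx=6,fy=6,interpolation=2)
b=cv2.resize(t[150:225,410:460],(300,450),interpolation=2)
cv2.imwrite('pics/p5.png',np.hstack([c,b]))
# wedge from first top picture
t=cv2.imread("pics/top0.png");hsv=cv2.cvtColor(t,cv2.COLOR_BGR2HSV)
m=cv2.inRange(hsv[150:220,410:450],(12,50,140),(30,200,255))
q=max(cv2.findContours(m,0,2)[0],key=cv2.contourArea)[:,0]+[410,150]
cc=max(cv2.findContours(m,0,cv2.CHAIN_APPROX_NONE)[0],key=cv2.contourArea)[:,0]+[410,150]
for lo,hi in((162,168),(168,178),(178,190),(190,196),(200,210)):
    rows=[(r,cc[cc[:,1]==r][:,0].min(),cc[cc[:,1]==r][:,0].max()) for r in range(lo,hi) if (cc[:,1]==r).any()]
    print(lo,[tuple(map(int,r)) for r in rows])
print(cc[:,1].min(),cc[:,1].max())
E
```

```text
[ 0.46680772 -0.1317183   0.1363217 ] [ 1.79960150e+02 -1.33546321e-01 -2.80116210e+00] [-0.39401078 -0.23032963  0.01093823] 0.07183096034023877
162 [(162, 421, 430), (163, 420, 430), (164, 420, 431), (165, 421, 431), (166, 421, 431), (167, 421, 432)]
168 [(168, 421, 432), (169, 422, 432), (170, 422, 433), (171, 422, 433), (172, 423, 433), (173, 423, 434), (174, 423, 434), (175, 424, 434), (176, 424, 435), (177, 424, 435)]
178 [(178, 424, 435), (179, 425, 436), (180, 425, 436), (181, 425, 436), (182, 426, 437), (183, 426, 437), (184, 426, 437), (185, 427, 438), (186, 427, 438), (187, 427, 438), (188, 427, 439), (189, 428, 439)]
190 [(190, 428, 439), (191, 428, 440), (192, 429, 440), (193, 429, 440), (194, 429, 441), (195, 430, 441)]
200 [(200, 431, 444), (201, 431, 445), (202, 432, 445), (203, 432, 445), (204, 433, 446), (205, 433, 446), (206, 433, 446), (207, 433, 447), (208, 434, 447), (209, 434, 447)]
160 213
```

View pics/p5.png

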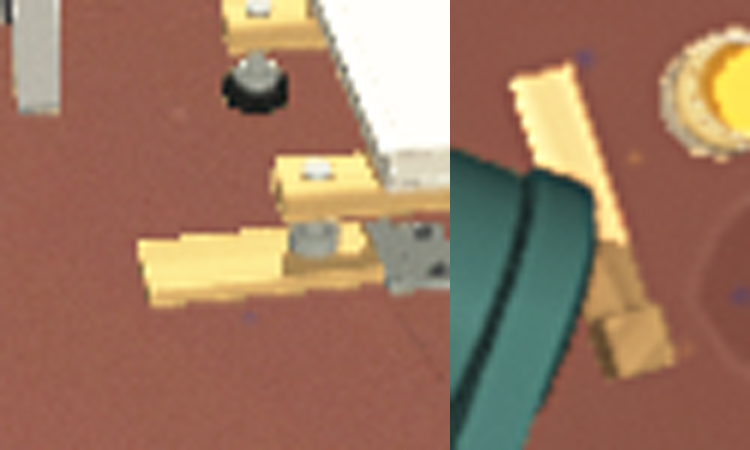

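Left crop: the packer lies under the foot, its end against the stop at about (385,265). Right crop: the wedge has not moved, with its block at about (635,345) and thin end pointing away.

```bash
python3 - <<'E'
from h import *
A=onz("top",426,165,.003);B=onz("top",433.5,190,.010);T=onz("top",425.5,160,.002)
y=np.degrees(np.arctan2(*(A-B)[1::-1]));print(A,B,T,y)
e=np.array([np.cos(np.radians(y)),np.sin(np.radians(y))])
tip=T[:2];o=B[:2]+e*((tip-B[:2])@e-.124);print("origin from tip",o)
# block top quad, z=.032: rows ~200-212
t=cv2.imread("pics/top0.png");c=onz("top",440.5,206.5,.032);print("blocktop",c)
for P in([*o,.032],[*o,0]):print(proj("top",P))
print(move([*o,.10],y))
E
```

```text
[ 0.57972304 -0.30009247  0.003     ] [ 0.51220543 -0.31532643  0.01      ] [ 0.593278   -0.29955032  0.002     ] 12.714703439578813
origin from tip [ 0.47177848 -0.32444794]
blocktop [ 0.46740271 -0.32591115  0.032     ]
[439.851742   204.80522151]
[436.69329129 205.57540134]
[1.37, 19.24, 3.51, -15.49]
```

>>> servo_tool([
  [0.4,6,0,-6],
  [0.8,12,0,-12],
  [1.2,17,0,-17.3],
  [1.2,19.2,2,-17.3],
  [1.2,19.2,5,-17.3],
  [1.2,19.2,5,-17.3],
  [1.2,19.2,5,-17.3],
])

```text
time: 11.7
tool_pos: [0.4701, -0.3232, 0.0852]
ee_rot: [-3.141, 0.0, 0.254]
wrist_force: [-1.0, 0.0, 0.3]
width: 0.0717
finger_force: 0.0
```

```bash
python3 - <<'E'
from h import *
o=get_obs();print(o['tool_pos'],np.degrees(o['ee_rot']))
print(move([.470,-.325,.020],14.5))
s=snapshot('side');x0,y0=290,240
c=cv2.resize(s[y0:y0+75,x0:x0+100],None,fx=6,fy=6,interpolation=2)
for P in([.470,-.325,.032],[.470+.124*np.cos(.253),-.325+.124*np.sin(.253),0],o['tool_pos']+[0,0,-.014]):
    q=((proj('side',P)-[x0,y0]+.5)*6).astype(int);cv2.circle(c,tuple(map(int,q)),3,(0,0,255),-1)
cv2.imwrite('pics/p6.png',c)
E
```

```text
[ 0.470129   -0.3232355   0.08523783] [-1.79957643e+02  8.86951613e-03  1.45676016e+01]
[-0.06, 0.17, 6.52, 0.07]
```

View pics/p6.png

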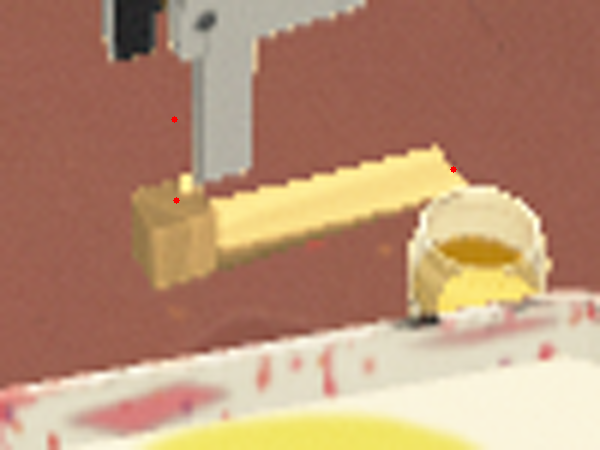

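The block's top centre at about (176,200) and the tip match my estimate; the fingers straddle the block.

>>> servo_tool([
  [0,0.1,3,0],
  [0,0.1,5.5,0],
  [0,0.1,6.5,0],
  [0,0.1,6.5,0],
  [0,0.1,6.5,0],
])

```text
time: 12.38
tool_pos: [0.471, -0.3256, 0.0222]
ee_rot: [3.139, -0.002, 0.254]
wrist_force: [-1.1, 0.4, -0.4]
width: 0.072
finger_force: 0.0
```

>>> servo_tool([
  [0,0,0,0],
  [0,0,0,0],
  [0,0,0,0],
  [0,0,0,0],
  [0,0,0,0],
  [0,0,0,0],
  [0,0,0,0],
], claw=210)

```text
time: 13.25
tool_pos: [0.47, -0.3251, 0.0205]
ee_rot: [3.141, 0.0, 0.254]
wrist_force: [-1.1, -0.3, 0.6]
width: 0.026
finger_force: 29.8
```

>>> servo_tool([
  [0,0,-2,0],
  [0,0,-6,0],
  [0,0,-8,0],
  [0,0,-8,0],
])

```text
time: 13.75
tool_pos: [0.471, -0.3257, 0.1025]
ee_rot: [3.138, -0.002, 0.254]
wrist_force: [-0.5, -0.2, -1.0]
width: 0.026
finger_force: 29.8
```

```bash
python3 - <<'E'
from h import *
S=np.array([.5965,-.1375]);a=np.radians(-2.75);ex=np.array([np.cos(a),np.sin(a)])
o=get_obs();print(o['tool_pos'],np.degrees(o['ee_rot']),o['width'],o['finger_force'])
print(move([*(S-.160*ex),.1],-2.75))
E
```

```text
[ 0.47100881 -0.32572137  0.10245888] [ 1.79806737e+02 -1.42150570e-01  1.45338670e+01] 0.026001089022906793 29.811185002326965
[1.59, -19.82, 0.25, 17.28]
```

>>> servo_tool([
  [0.4,-5,0,6],
  [0.8,-10,0,12],
  [1.2,-15,0,17.3],
  [1.6,-19,0,17.3],
  [1.6,-19.8,0,17.3],
  [1.6,-19.8,0,17.3],
  [1.6,-19.8,0,17.3],
  [1.6,-19.8,0,17.3],
])

```text
time: 14.75
tool_pos: [0.436, -0.1303, 0.1003]
ee_rot: [3.141, 0.0, -0.05]
wrist_force: [0.3, 0.6, -1.3]
width: 0.0256
finger_force: 29.8
```

```bash
python3 - <<'E'
from h import *
S=np.array([.5965,-.1375]);a=np.radians(-2.75);ex=np.array([np.cos(a),np.sin(a)]);ey=np.array([-ex[1],ex[0]])
o=get_obs();print(o['tool_pos'],np.degrees(o['ee_rot']))
print(move([*(S-.160*ex),.0310],-2.75))
s=snapshot('side');x0,y0=280,150
c=cv2.resize(s[y0:y0+100,x0:x0+130],None,fx=6,fy=6,interpolation=2)
p=o['tool_pos'];
for P in([*(p[:2]+.124*ex+.013*ey),p[2]-.0205],[*(p[:2]+.124*ex-.013*ey),p[2]-.0205]):
    q=((proj('side',P)-[x0,y0]+.5)*6).astype(int);cv2.circle(c,tuple(map(int,q)),3,(0,0,255),-1)
cv2.imwrite('pics/p7.png',c)
E
```

```text
[ 0.43596069 -0.13034002  0.10030701] [ 1.79986947e+02  1.47749692e-02 -2.85675807e+00]
[0.07, -0.06, 6.93, -0.11]
```

View pics/p7.png

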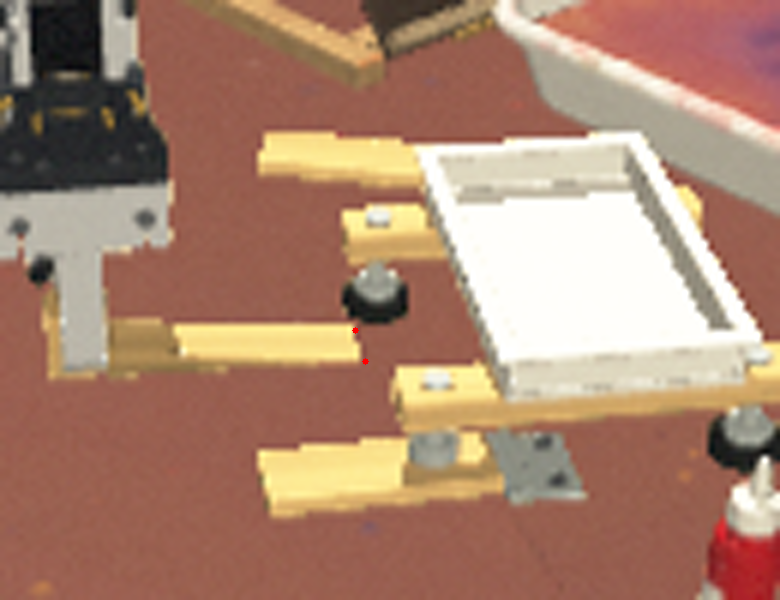

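The side crop shows the wedge held straight, its tip at about (360,345), in line with the packer and the foot. Lowering onto the packer.

>>> servo_tool([
  [0,0,3,-0.1],
  [0,0,5.5,-0.1],
  [0,0,6.5,-0.1],
  [0,0,6.8,-0.1],
  [0,0,6.85,-0.1],
  [0,0,6.9,-0.1],
  [0,0,6.9,-0.1],
  [0,0,6.9,-0.1],
])

```text
time: 15.8
tool_pos: [0.436, -0.1294, 0.0318]
ee_rot: [3.141, -0.001, -0.046]
wrist_force: [-0.2, -1.1, -0.5]
width: 0.0257
finger_force: 29.8
```

>>> servo_tool([
  [0,0,0.05,0],
  [0,0,0.05,0],
  [0,0,0.05,0],
  [0,0,0.05,0],
])

```text
time: 16.3
tool_pos: [0.4358, -0.1293, 0.031]
ee_rot: [3.142, -0.0, -0.047]
wrist_force: [0.5, -0.1, -1.5]
width: 0.0262
finger_force: 29.8
```

>>> servo_tool([
  [0.6,0,0,0],
  [1.2,0,0,0],
  [1.8,0,0,0],
  [2.4,0,0,0],
  [3,0,0,0],
  [3.5,0,0,0],
  [3.5,0,0,0],
  [3.5,0,0,0],
])

```text
time: 17.3
tool_pos: [0.4706, -0.1309, 0.0309]
ee_rot: [3.142, 0.0, -0.047]
wrist_force: [-0.2, -0.4, -1.5]
width: 0.0255
finger_force: 29.8
```

>>> servo_tool([
  [0.2,0,0.02,0],
  [0.4,0,0.02,0],
  [0.6,0,0.02,0],
  [0.8,0,0.02,0],
  [0.8,0,0.02,0],
  [0.8,0,0.02,0],
])

```text
time: 18.05
tool_pos: [0.4787, -0.1313, 0.0307]
ee_rot: [3.142, 0.0, -0.047]
wrist_force: [0.2, -0.0, -0.4]
width: 0.0256
finger_force: 29.8
```

>>> servo_tool([
  [0.2,0,0,0],
  [0.4,0,0,0],
  [0.6,0,0,0],
  [0.8,0,0,0],
  [0.8,0,0,0],
  [0.8,0,0,0],
])

```text
time: 18.8
tool_pos: [0.4868, -0.1317, 0.0307]
ee_rot: [3.142, -0.0, -0.047]
wrist_force: [-0.0, -0.2, -1.6]
width: 0.0262
finger_force: 29.8
```

>>> servo_tool([
  [0.15,0,0,0],
  [0.3,0,0,0],
  [0.5,0,0,0],
  [0.5,0,0,0],
])

```text
time: 19.3
tool_pos: [0.4912, -0.1318, 0.0305]
ee_rot: [-3.141, 0.002, -0.046]
wrist_force: [-3.5, 0.7, -0.3]
width: 0.0261
finger_force: 29.8
```

>>> servo_tool([
  [0.15,0,0,0],
  [0.3,0,0,0],
  [0.5,0,0,0],
  [0.5,0,0,0],
])

```text
time: 19.8
tool_pos: [0.4954, -0.132, 0.0305]
ee_rot: [-3.141, 0.003, -0.046]
wrist_force: [-7.1, -0.3, 0.7]
width: 0.0261
finger_force: 29.8
```

>>> servo_tool([
  [0.1,0,0,0],
  [0.1,0,0,0],
  [0.1,0,0,0],
  [0.1,0,0,0],
])

```text
time: 20.3
tool_pos: [0.4959, -0.132, 0.0305]
ee_rot: [-3.141, 0.004, -0.047]
wrist_force: [-7.9, 0.0, 2.8]
width: 0.0256
finger_force: 29.8
```

>>> servo_tool([
  [0,0,0,0],
  [0,0,0,0],
])

```text
time: 20.55
tool_pos: [0.4959, -0.132, 0.0304]
ee_rot: [-3.141, 0.004, -0.046]
wrist_force: [-7.4, -0.0, 1.6]
width: 0.0255
finger_force: 29.8
```

>>> servo_tool([
  [0,0,0,0],
  [0,0,0,0],
  [0,0,0,0],
  [0,0,0,0],
], claw=90)

```text
time: 21.05
tool_pos: [0.4982, -0.1323, 0.031]
ee_rot: [3.141, -0.001, -0.047]
wrist_force: [0.2, -0.7, 0.7]
width: 0.0596
finger_force: 0.0
```

>>> servo_tool([
  [0,0,-2,0],
  [0,0,-5,0],
  [-2,0,-6,0],
  [-5,0,-6,0],
  [-5,0,-6,0],
])

```text
time: 21.68
tool_pos: [0.4469, -0.1297, 0.0909]
ee_rot: [3.141, -0.0, -0.047]
wrist_force: [0.1, -0.7, -0.7]
width: 0.0609
finger_force: 0.0
```

>>> servo_tool([
  [0,0,0,0],
  [0,0,2,0],
  [0,0,5,0],
  [0,0,6,0],
  [0,0,6,0],
  [0,0,6,0],
], claw=255)

```text
time: 22.42
tool_pos: [0.4489, -0.1302, 0.0319]
ee_rot: [3.141, -0.002, -0.046]
wrist_force: [0.9, -0.2, -0.2]
width: 0.0038
finger_force: 0.0
```

```bash
python3 - <<'E'
from h import *
o=get_obs();print(o['tool_pos'],o['width'],o['wrist_force'])
s=snapshot('side');x0,y0=280,150
cv2.imwrite('pics/p8.png',cv2.resize(s[y0:y0+100,x0:x0+130],None,fx=6,fy=6,interpolation=2))
E
```

```text
[ 0.44890203 -0.13023208  0.03186597] 0.003805450869095578 [ 0.92393155 -0.22326619 -0.23177983]
```

View pics/p8.png

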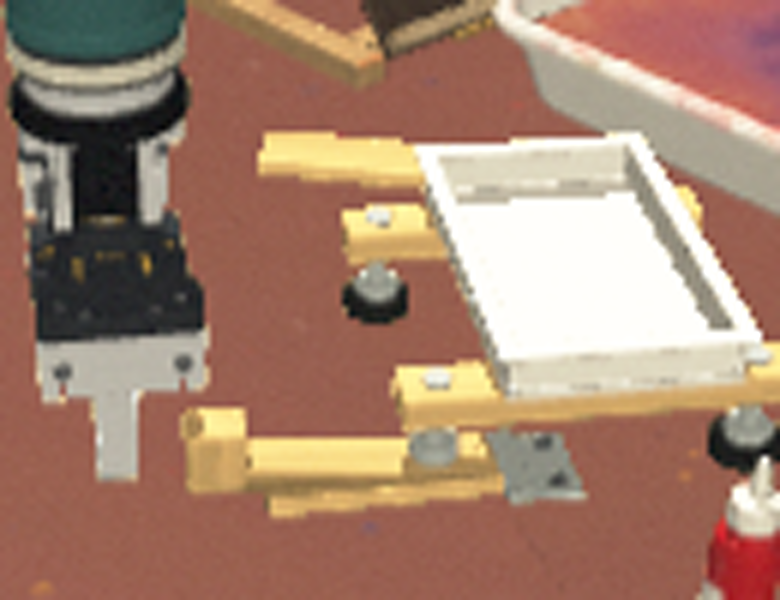

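The side crop shows the wedge lying on the packer under the foot, its block at about (215,450) clear of the gripper. Now a gentle push test with the closed fingers on the block's back.

>>> servo_tool([
  [0.6,0,0.1,0],
  [1.2,0,0.2,0],
  [1.7,0,0.3,0],
  [1.7,0,0.3,0],
])

```text
time: 22.98
tool_pos: [0.4651, -0.1307, 0.0277]
ee_rot: [3.142, 0.0, -0.046]
wrist_force: [0.2, -0.1, -0.6]
width: 0.0007
finger_force: 0.0
```

>>> servo_tool([
  [0.15,0,0,0],
  [0.3,0,0,0],
  [0.4,0,0,0],
  [0.4,0,0,0],
])

```text
time: 23.48
tool_pos: [0.4688, -0.1309, 0.0278]
ee_rot: [3.141, -0.0, -0.047]
wrist_force: [-0.1, -0.8, 0.1]
width: 0.0004
finger_force: 0.0
```

>>> servo_tool([
  [0.1,0,0,0],
  [0.2,0,0,0],
  [0.2,0,0,0],
  [0.2,0,0,0],
])

```text
time: 23.98
tool_pos: [0.4703, -0.1309, 0.0277]
ee_rot: [3.142, 0.001, -0.047]
wrist_force: [-2.8, -0.1, 2.4]
width: 0.0005
finger_force: 1.3
```

>>> servo_tool([
  [0.05,0,0,0],
  [0.1,0,0,0],
  [0.1,0,0,0],
  [0.1,0,0,0],
])

```text
time: 24.48
tool_pos: [0.4704, -0.1309, 0.0277]
ee_rot: [3.142, 0.003, -0.047]
wrist_force: [-5.3, 0.3, 5.0]
width: 0.0001
finger_force: 3.2
```

>>> servo_tool([
  [0.05,0,0,0],
  [0.1,0,0,0],
  [0.1,0,0,0],
  [0.1,0,0,0],
])

```text
time: 24.98
tool_pos: [0.4704, -0.1309, 0.0277]
ee_rot: [3.142, 0.006, -0.047]
wrist_force: [-9.3, 0.1, 6.3]
width: 0.0009
finger_force: 4.5
```

It holds at about 8–9 N without moving, and 9 mm of travel past first contact also implies about 5 N on the foot. Tight; withdrawing.

>>> servo_tool([
  [-0.6,0,0,0],
  [-2,0,0,0],
  [-4,0,-3,0],
  [-6,0,-8,0],
  [-8,0,-14,0],
  [-8,0,-16,0],
  [-8,0,-16,0],
  [-8,0,-16,0],
])

```text
time: 25.98
tool_pos: [0.3921, -0.1269, 0.1861]
ee_rot: [-3.141, 0.002, -0.047]
wrist_force: [0.1, 0.9, -0.1]
width: 0.0004
finger_force: 0.0
```

```bash
python3 - <<'E'
from h import *
s=snapshot('side');t=snapshot('top')
cv2.imwrite('pics/p9.png',np.hstack([cv2.resize(s[180:260,290:390],(480,384),interpolation=2),cv2.resize(t[90:210,330:430],(320,384),interpolation=2)]))
print(get_obs()['tool_pos'],get_obs()['wrist_force'])
E
```

```text
[ 0.39200376 -0.12685161  0.18566421] [ 0.68764192  0.64962363 -0.13105297]
```

View pics/p9.png

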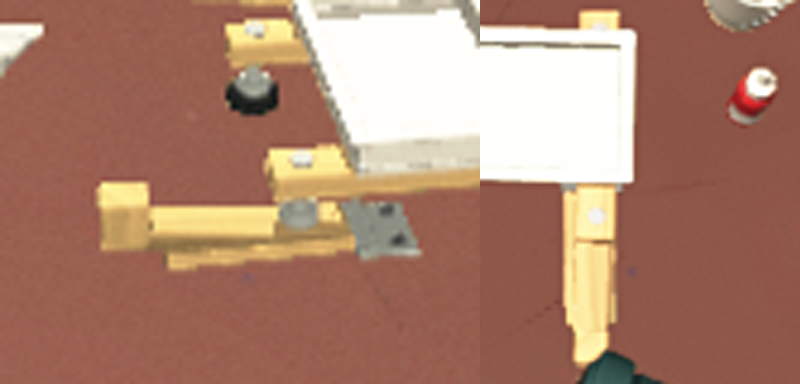

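In the top crop the packer's left edge at about (563–568, 190–325) looks slightly off square to the stand, so I'll measure it.

```bash
python3 - <<'E'
from h import *
t=snapshot('top');g=t[:,:,1].astype(float)
def L(rows,c0,c1,z,sgn):
    P=[]
    for r in rows:
        d=sgn*np.diff(g[r,c0:c1]);i=d.argmax()
        if d[i]<15: continue
        a=d[max(i-1,0):i+2].clip(0);u=c0+max(i-1,0)+(a*np.arange(len(a))).sum()/a.sum()+.5
        P.append(onz('top',u,r,z)[:2])
    c,an=edge(P);print(len(P),c.round(4),round(float((an+90)%180-90),2))
print("packer left");L(range(151,190),351,361,.010,1)
print("packer right");L(range(152,188),366,376,.010,-1)
print("row profiles");
for r in(156,164,172,180,188): print(r,g[r,352:378].astype(int).tolist())
E
```

```text
packer left
39 [ 0.5777 -0.114 ] -1.19
packer right
36 [ 0.5805 -0.155 ] -3.25
row profiles
156 [88, 87, 82, 89, 184, 227, 229, 213, 227, 242, 245, 246, 244, 244, 245, 243, 226, 227, 241, 218, 129, 83, 84, 87, 87, 87]
164 [85, 84, 81, 87, 170, 221, 225, 207, 187, 202, 214, 215, 215, 213, 212, 216, 204, 202, 216, 175, 108, 83, 85, 86, 88, 89]
172 [87, 87, 82, 86, 170, 231, 224, 197, 232, 240, 238, 232, 222, 220, 226, 226, 229, 224, 174, 158, 112, 83, 87, 88, 86, 87]
180 [87, 87, 83, 86, 177, 239, 233, 220, 232, 238, 238, 236, 226, 217, 222, 227, 230, 208, 161, 145, 106, 85, 86, 88, 88, 88]
188 [88, 88, 86, 78, 98, 229, 237, 235, 233, 235, 236, 238, 235, 222, 217, 228, 230, 190, 157, 195, 140, 85, 84, 87, 88, 87]
```

The packer's edges average about -2.2°, against -2.75° for the stand, so it is square within 1°. Handing in.

```bash
python3 -c "
from bench import *
print(close_job())"
```

```text
the job is handed in; nothing more can be done
None
```

Job handed in at about 26 s: the flat shim is home against the stop, and the wedge is in on top of it at a push of about 8 N (an estimated 5 N on the foot); I can't see the verdict.

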